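# Zero the parcel pull scale and take it to its flag

## Robot

A 6-joint arm with a two-finger parallel gripper is mounted at the origin on the work surface. World frame = base frame: x ahead of the robot, y to its left, z up, the work surface at z = 0. Lengths are in m, angles in rad, forces in N, time in s.
With the tool pointing down it reaches from about 0.375 to 0.9 m from the base axis. Payload 3.1 kg.
Tool frame: the origin (TCP) lies midway between the tips of the shut fingers; the grasp point (between the pads) lies 19 mm behind it (manip.grip_depth is the distance from the TCP to the grasp point, in m); z points along the fingers, y is the line along which they close (so a half turn about z gives the same grasp; the last joint's range is limited). The gripper opens to 85 mm and grips with 20 to 120 N. Pads are 22 mm wide; open, the fingers measure 114 mm over their backs; the gripper's body (76 mm by 85 mm) begins 54 mm behind the grasp point. The pads swing forward as they close: fully open they stand 13 mm farther back than shut.
Start: joints at [1.157, 0.527, 1.433, -0, 1.181, -0.178], TCP at [0.146, 0.608, 0.231] pointing down, gripper open.
Joint ranges: [-3.08, 3.08], [-0.75, 2.2], [0.22, 2.44], [-1.43, 4.57], [0, 2.65], [-2.85, 2.85]. Speed limits (rad/s): [2.79, 2.79, 3.14, 3.14, 3.14, 3.14].

## Interface

Orientations are given as a unit quaternion [x, y, z, w].
In Python, from station import telemetry, snapshot, manip gives the robot as it stands. The module is installed in compiled form; this text tells all that it offers.
- The arm moves only by the shell command python3 -m crank 'ROWS' [OPENING] [FORCE]. ROWS is text: rows parted by semicolons, each of 6 numbers parted by spaces: the shift along the tool's x, y, z as a fraction of full scale, then the turn, a rotation vector about the tool's x, y, z as a fraction of full scale. A call has exactly 5 rows; each row shifts and turns the commanded pose from where the row before left it, along the tool's axes as they then stand; what a row does not reach is not made up. Full scale, the value 1, is 4 cm for a shift and 90 degrees for a turn. A row lasts 1/10 s, in which the tool goes at most 50 mm and 8.59 degrees, less where a joint would pass 70% of its speed; a pose out of reach is approached as far as the arm can. A call with a number of a shift or a turn outside -1 to 1 is refused whole. A call with a gripper value outside its range is refused whole. OPENING is the opening, from -1 (shut) to 1 (fully open), set as the call begins (- or left out, the last holds). The fingers move at their own pace and stop on an object; FORCE is the grip in N (left out, the last holds). Time passes only in rows, so rows that do not move let the fingers close, or fill a call up. It gives the time, the measured TCP pose, the force, the opening and the grip force at its end, in the units of the state.
- telemetry.sense(): the state, without advancing time (a new reading comes with each control period).
- snapshot(name): name is "scene" or "top"; returns a dict with "image" (420x560x3 uint8, red, green, blue), "depth" (420x560 float32, m along the optical axis (not along the pixel's ray), 0 where there is no reading), "camera_matrix" (3x3 intrinsics, pixels), "rvec" (rotation vector, rad) and "tvec" (3), from world to camera coordinates, as OpenCV has them. Camera axes: x right, y down, z forward; pixel columns grow to the right and rows downward; lengths in m; the calibration is good to about 2 mm. A picture is of the moment at which its call begins.
- manip.sign_off(): hands the job in; it is judged then, once.
The state is a dict: "t": time; "q": joint angles; "qd": joint speeds; "tau": joint torques, N m; "tcp_pos": TCP position; "tool_rot": TCP orientation; "force": force on the tool from outside, world axes, zero at the start; "ft_torque": the same for the moment, N m; "finger_gap": opening from 0.0 (shut) to 1.0 (fully open); "gripper_force": force on a finger pad.
Only numpy, scipy, OpenCV 4.12 (cv2) and the standard library are available. Lean on these libraries where they do the work, as an engineer would, in place of code of your own. Each camera call takes 0.05 s, during which the arm holds its last target. There are 200 camera calls.

## Task

Check the parcel pull scale on the desk: take the blue-handled stylus out of its wooden stand, press the yellow zero button recessed in the end of the scale all the way down with the stylus, and stand the stylus back in the stand. Then draw the orange grip out until the red pointer it pushes along lines up with the green flag, hold it there for two seconds, and ease the grip all the way home without letting it snap back, so that the red pointer stays behind at the flag. Do not shift the green flag, and leave the mug, the phone and the note block where they are.

Things in the scene. Friction and masses are not known exactly. Their poses are not given: they have to be found in the camera images.
- scale: Spring pull scale, fixed. Origin: centre of its underside on the desk; +y is the pull direction, z up. Steel base 90 (x) x 240 (y) x 8; on it a grey case 70 wide, y -70 to 80, top at z 45, with a white scale face, and at y -120 to -70 a black block, as wide and high, with the button well. A rod (8 diameter, axis at z 20) leaves the case at y 80 and carries the orange grip.
- well_mouth (a point): Centre of the mouth of the round button well, 16 diameter, in the black block's top (z 45; y -95 in the scale's frame). The yellow button (13 diameter) lies in it, its top 6 below the mouth when up; it goes down 4 more when fully pressed. Fingers do not fit in.
- zero_button (a joint): Travel of the yellow zero button, m: 0 up, 0.004 fully down. Spring: about 1 N to start it, 3 N fully down; it comes up again by itself.
- pull_grip (a joint): Travel of the orange grip along the scale's +y, m: 0 home, stop at 0.125. Spring pulls it home with 1.8 N at home plus 60 N per m of travel.
- grip_point (a point): Point to grip on the orange grip: an upright paddle 40 (scale's x) x 14 (scale's y) x 62 high, its underside at z 10 and top at z 72; this point is on its centre line at z 55. At home it stands at y 135 in the scale's frame, with 48 free between it and the case; only the rod (top at z 24) runs between them.
- red_pointer (a joint): Travel of the red drag pointer along the scale's +y, m. The grip takes it along outwards once the grip's travel reaches the pointer's own value (from then on both joint values are equal); it stays by light friction (0.5 N) when the grip goes back. It starts anywhere from 0.010 to 0.035.
- pointer_mark (a point): Top centre of the red pointer, a bar 30 (x) x 6 (y) x 9 high over the half of the scale face on the scale's -x side, at z 55, 18 from the middle line. While the grip pushes it, it is 180 behind grip_point along the scale's y.
- green_flag (a joint): Place of the green flag along the scale's +y, m, same zero as the pointer and the grip: the pointer lines up with the flag when their values are equal. Set anywhere from 0.060 to 0.100; held by 3 N friction, not to be moved.
- flag_mark (a point): Top centre of the green flag, a bar 30 (x) x 8 (y) x 9 high over the half of the scale face on the scale's +x side, at z 55, 18 from the middle line.
- stylus: Stylus, 105 long, about 30 g, standing tip down; origin at its tip, z up along it. Grey shaft 8 diameter up to 45, tapering to 6 at the tip; black collar 30 diameter from 45 to 49; round blue handle 14 diameter from 49 to 105, best gripped 80 from the tip. In the stand it hangs by its collar, tip 45 below the stand's top.
- pen_stand: Light wooden stand, fixed, 60 x 60 x 55 high, origin at the centre of its underside. It may be at the left or the right end of the work, the mug at the other.
- stand_mouth (a point): Centre of the stand's hole at its top face (z 55): 18 diameter with a small chamfer, right through; the stylus shaft goes in with 5 clearance all round until the collar lies on the top.
- mug: White mug, 76 diameter, 85 high, handle at its +y; origin at the centre of its underside. Bystander.
- phone: Black phone lying flat, 72 (x) x 148 (y) x 9; origin at the centre of its underside. Bystander.
- note_block: Yellow note block, 51 x 51 x 28; origin at the centre of its underside. Bystander.
Not all that is in view belongs to the job. What is shaped like the stylus but pink is not meant.

How it is judged:
On the way, in this order (a step that is already met when the one before it is completed fails the run):
1. the zero button is pressed down at least 3 mm by the stylus (value of joint zero_button above 0.003 m and contact force between stylus and scale above 0.5 N), for 0.1 s.
2. the stylus stands in its stand again, let go (horizontal distance between stylus and stand_mouth below 0.01 m and z of stylus in the frame of stand_mouth between -0.049 and -0.041 m and angle between stylus's own z axis and vertical below 0.12 rad and contact force between stylus and the fingers below 0.05 N), for 0.2 s.
3. the grip holds the red pointer at the green flag (within 6 mm) for a second (y of pointer_mark in the frame of flag_mark between -0.006 and 0.006 m and y of grip_point in the frame of flag_mark between 0.173 and 0.187 m), for 1 s.
At the end, for the whole second after the job is handed in: The orange grip is home (travel under 4 mm), the red pointer stands within 6 mm of the green flag along the scale, the zero button is up, and the stylus hangs upright at rest in its stand: collar on the stand's top (within 4 mm), axis within 10 mm of the hole's centre, tilt under 0.12 rad (value of joint pull_grip below 0.004 m and y of pointer_mark in the frame of flag_mark between -0.006 and 0.006 m and horizontal distance between stylus and stand_mouth below 0.01 m and z of stylus in the frame of stand_mouth between -0.049 and -0.041 m and angle between stylus's own z axis and vertical below 0.12 rad and value of joint zero_button below 0.001 m and linear speed of stylus below 0.02 m/s); the robot touches nothing.
It fails at once if the orange grip snaps back (faster than 0.4 m/s homeward) (velocity of joint pull_grip below -0.4 m/s).
It fails at once if the green flag is shifted by more than 5 mm (distance of flag_mark from where it was at the start of the episode above 0.005 m).
It fails at once if the mug, phone or note block is moved more than 30 mm (distance of any of mug, phone, note_block from where it was at the start of the episode above 0.03 m).
It fails at once if the mug is tipped (angle between mug's own z axis and vertical above 0.35 rad).
It also fails if it takes over 72 s, if anything falls off the work surface, if the arm or the gripper's body presses on something with over 40 N, if the wrist force passes 120 N, or if a joint passes its speed limit or range.

## Working session

There is one attempt and no reset: what is moved stays moved. The work goes in short steps, Python scripts to look and compute and a shell command to move; the robot and the scene stay as the last step left them, time stands still between calls to the robot, and variables do not carry over. Pictures are saved under pics/ and viewed, at most 11 in all, crops included, and the job is handed in when it is done.

```bash
mkdir -p pics
cat > h.py <<'E'
import numpy as np, cv2
from station import telemetry, snapshot, manip
def cam(s):
    R,_=cv2.Rodrigues(np.array(s["rvec"],float)); return R,np.array(s["tvec"],float).ravel(),np.array(s["camera_matrix"])
def ray(s,u,v,z):
    R,t,K=cam(s); c=-R.T@t; d=R.T@np.linalg.inv(K)@np.array([u,v,1.]); return c+d*(z-c[2])/d[2]
def cloud(s):
    R,t,K=cam(s); D=s["depth"]; v,u=np.indices(D.shape)
    p=np.stack([u,v,np.ones_like(u)],-1)@np.linalg.inv(K).T*D[...,None]
    return (p-t)@R
def save(s,n): cv2.imwrite(f"pics/{n}.png",s["image"][...,::-1])
E
python3 - <<'E'
from h import *
a=snapshot("scene");b=snapshot("top")
np.savez("s0.npz",**a);np.savez("t0.npz",**b)
im=np.hstack([a["image"],b["image"]])
save(a,"s0");save(b,"t0")
for s in(a,b):
  R,t,K=cam(s);print(-R.T@t,K)
print(telemetry.sense(),manip.grip_depth)
E
```

```text
[ 1.15466902 -0.31488145  0.94639096] [[403.37775003   0.         271.18074213]
 [  0.         403.37775003 209.72324506]
 [  0.           0.           1.        ]]
[ 0.32477553 -0.02497304  1.29381215] [[428.42627498   0.         279.11299653]
 [  0.         428.42627498 212.52037688]
 [  0.           0.           1.        ]]
{'t': 0.1, 'q': array([ 1.15653961e+00,  5.28397362e-01,  1.43379946e+00,  1.28155961e-05,
        1.18141957e+00, -1.78484613e-01]), 'qd': array([ 0.00063903, -0.00264371, -0.00303603, -0.00020382, -0.00209775,
       -0.00126915]), 'tau': array([ 4.41352004e-04, -4.43305278e+01, -1.78586107e+01, -2.03278069e-04,
        3.86946587e-03, -1.19378316e-05]), 'tcp_pos': array([0.14568369, 0.60710266, 0.2304086 ]), 'tool_rot': array([ 1.17615556e-01,  9.93058688e-01, -9.66022904e-04, -3.01184487e-04]), 'force': array([ 0.68515311, -0.10468057, -0.14962291]), 'ft_torque': array([ 0.05860405, -0.02195964,  0.02964454]), 'gripper_force': 0.0, 'finger_gap': 1.00239234385038} 0.0187
```

View pics/s0.png

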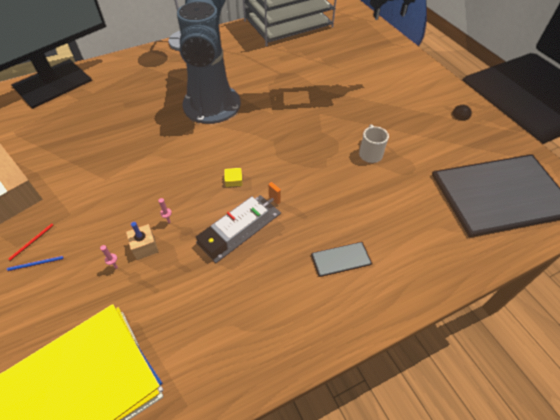

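View pics/t0.png

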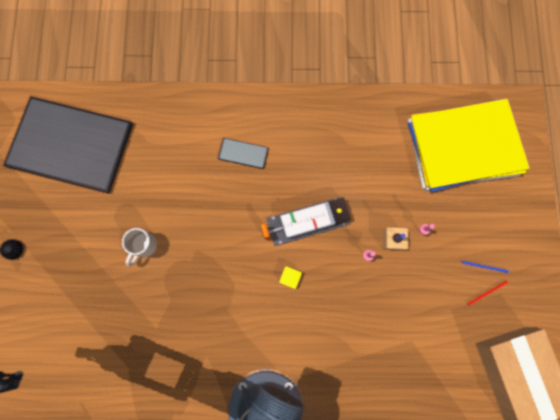

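The scene view shows the scale at (238,228), the stand with the blue stylus at (140,240), pink decoys at (165,208) and (109,256), and the mug at (373,145). In the top view the scale is at (308,221), the button at (340,211), the grip at (266,231), and the stand at (397,238) with decoys at (369,256) and (427,230).

```bash
cat >> h.py <<'E'
def blobs(s,lo,hi,amin=8):
    h=cv2.cvtColor(s["image"],cv2.COLOR_RGB2HSV); m=cv2.inRange(h,np.array(lo),np.array(hi))
    n,L,st,c=cv2.connectedComponentsWithStats(m)
    return [(st[i,4],c[i],L==i) for i in range(1,n) if st[i,4]>=amin]
COL=dict(yellow=((24,150,120),(34,255,255)),orange=((5,190,150),(14,255,255)),red=((0,190,120),(3,255,255)),green=((45,120,60),(80,255,255)),blue=((105,120,40),(125,255,255)),pink=((150,70,100),(178,255,255)),white=((0,0,190),(180,40,255)))
def near(s,xy,r=.35):
    P=cloud(s)
    for n,(lo,hi) in COL.items():
        for a,c,m in blobs(s,lo,hi):
            p=np.median(P[m],0)
            if np.hypot(*(p[:2]-xy))<r: print(n,a,c.round(1),p.round(4),"zmax",P[m][:,2].max().round(4))
E
python3 - <<'E'
from h import *
for f in("s0","t0"):
    s=dict(np.load(f+".npz")); print(f); near(s,np.array([.5,-.15]))
s=dict(np.load("t0.npz"));P=cloud(s)
c=P[221,308];print(c,P[238,390],P[231,397])
for nm,x0,x1,y0,y1,zl,zh in(("case",180,265,250,355,.035,.05),("stand",215,260,375,420,.045,.062)):
    Q=P[x0:x1,y0:y1].reshape(-1,3);k=(Q[:,2]>zl)&(Q[:,2]<zh);r=cv2.minAreaRect(Q[k,:2].astype(np.float32));print(nm,k.sum(),r,Q[k].mean(0),cv2.boxPoints(r))
for f,x0,y0,x1,y1 in(("s0",90,160,300,280),("t0",250,180,450,280)):
    s=np.load(f+".npz")["image"][y0:y1,x0:x1];cv2.imwrite(f"pics/c{f}.png",cv2.resize(s,None,fx=3.6,fy=3.6,interpolation=cv2.INTER_CUBIC)[...,::-1])
E
```

```text
s0
yellow 235 [232.7 174.9] [ 0.3744 -0.0698  0.0275] zmax 0.0321
yellow 18 [210.8 239.7] [ 0.5681 -0.2144  0.0389] zmax 0.0461
orange 56 [274.1 187.1] [0.5051 0.0048 0.0706] zmax 0.0741
green 12 [255.  211.5] [ 0.5491 -0.0756  0.0554] zmax 0.0587
blue 14 [133.5 224.3] [ 0.4864 -0.3803  0.1136] zmax 0.117
pink 120 [164.4 209.5] [ 0.4391 -0.2959  0.0564] zmax 0.1072
pink 151 [108.9 256.3] [ 0.5167 -0.4642  0.0549] zmax 0.1062
white 859 [239.6 217.4] [ 0.541  -0.1182  0.0453] zmax 0.9464
t0
yellow 24 [338.7 210. ] [ 0.5681 -0.2165  0.039 ] zmax 0.0453
yellow 337 [290.3 277.2] [ 0.3696 -0.0707  0.0273] zmax 1.2938
orange 52 [265. 231.] [0.5007 0.0013 0.0698] zmax 0.0757
pink 105 [425.9 228.6] [ 0.5081 -0.4642  0.0512] zmax 1.2938
pink 94 [368.8 255. ] [ 0.4308 -0.2946  0.0504] zmax 0.1085
white 963 [306.1 219.3] [ 0.5386 -0.1175  0.0454] zmax 1.2938
[ 0.53286401 -0.12343863  0.04619019] [ 0.48198751 -0.36149149  0.05566583] [ 0.50266345 -0.38295825  0.05569723]
case 1505 ((0.5369478464126587, -0.11700291931629181), (0.07088672369718552, 0.2618127763271332), 16.939117431640625) [ 0.5451433  -0.14701243  0.04472494] [[ 0.46490192 -0.00210253]
 [ 0.5411825  -0.25255653]
 [ 0.60899377 -0.23190331]
 [ 0.5327132   0.01855069]]
stand 393 ((0.4826112389564514, -0.3825463354587555), (0.06137548014521599, 0.05954044312238693), 89.00711059570312) [ 0.48177756 -0.38087807  0.05473911] [[ 0.45231372 -0.4127136 ]
 [ 0.5118452  -0.41374534]
 [ 0.51290876 -0.35237908]
 [ 0.4533773  -0.35134733]]
```

View pics/ct0.png

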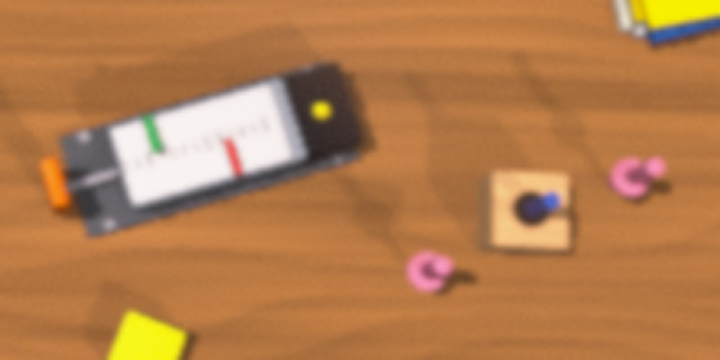

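View pics/cs0.png

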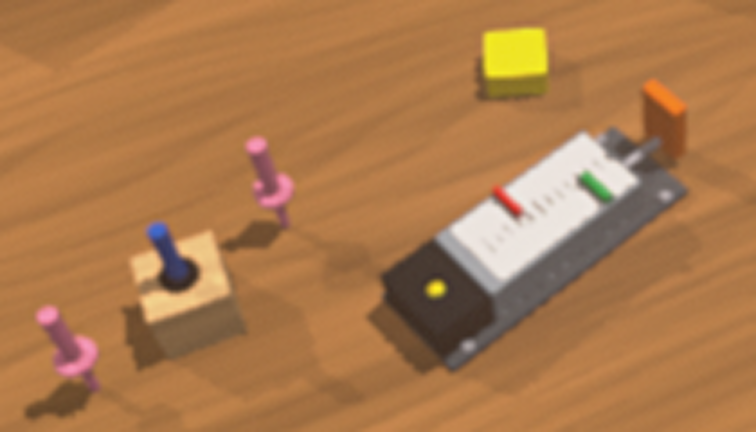

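The crops show red at about (315,224) and green at about (292,218) in the top view. The stylus stands upright in the stand. I'll refine the numbers and turn the tool to scale alignment now (tool x = scale +x, tool y = scale −y).

```bash
cat >> h.py <<'E'
def delta(p,d=None):
    """shift in cm-units (fraction of 4cm) along tool axes to bring TCP to p, + turn fraction to align tool y with -d, pointing down"""
    from scipy.spatial.transform import Rotation as Ro
    s=telemetry.sense();R=Ro.from_quat(s["tool_rot"]);
    o="pos %s shift/4cm %s"%(s["tcp_pos"].round(4),(R.inv().apply(np.array(p)-s["tcp_pos"])/.04).round(3))
    if d is not None:
        y=np.array([-d[0],-d[1],0]);y/=np.linalg.norm(y);z=np.array([0,0,-1.]);T=Ro.from_matrix(np.stack([np.cross(y,z),y,z],1))
        o+=" turn/90 %s"%((R.inv()*T).as_rotvec()/(np.pi/2)).round(4)
    print(o,"F",s["force"].round(2),"gap",round(s["finger_gap"],3),"gf",s["gripper_force"],"t",s["t"])
E
python3 - <<'E'
from h import *
S=dict(np.load("s0.npz"));T=dict(np.load("t0.npz"))
C=dict(green=((40,90,50),(85,255,255),.055),red=((0,150,110),(4,255,255),.055),button=((22,120,100),(35,255,255),.039),orange=((5,170,120),(16,255,255),.072))
for n,(lo,hi,z) in C.items():
    for f,s in(("s",S),("t",T)):
        for a,c,m in blobs(s,lo,hi,6):
            p=ray(s,*c,z)
            if np.hypot(*(p[:2]-[.54,-.12]))<.15: print(n,f,a,c.round(1),p.round(4))
# stylus blue: top view and scene
for f,s in(("s",S),("t",T)):
    for a,c,m in blobs(s,(100,80,40),(130,255,255),4):
        p=ray(s,*c,.1); 
        if np.hypot(*(p[:2]-[.48,-.38]))<.05: print("blue",f,a,c.round(1),p.round(4),np.argwhere(m).min(0),np.argwhere(m).max(0))
P=cloud(S);Q=P[215:260,120:165].reshape(-1,3);k=(Q[:,2]>.051)&(Q[:,2]<.0575);print(cv2.minAreaRect(Q[k,:2].astype(np.float32)))
delta([.4825,-.382,.19],(-.291,.957))
E
python3 -m crank '0 0 0 0 0 0.083; 0 0 0 0 0 0.083; 0 0 0 0 0 0.083; 0 0 0 0 0 0.083; 0 0 0 0 0 0.083' 0.0 60
python3 -m crank '0 0 0 0 0 0.083; 0 0 0 0 0 0.083; 0 0 0 0 0 0.083; 0 0 0 0 0 0.083; 0 0 0 0 0 0.083'
python3 -m crank '0 0 0 0 0 0.083; 0 0 0 0 0 0.083; 0 0 0 0 0 0.083; 0 0 0 0 0 0.083; 0 0 0 0 0 0.083'
python3 -m crank '0 0 0 0 0 0.083; 0 0 0 0 0 0.083; 0 0 0 0 0 0.083; 0 0 0 0 0 0.083; 0 0 0 0 0 0.083'
```

```text
green s 23 [255.1 211.7] [ 0.5483 -0.0749  0.055 ]
green t 14 [291.9 216.7] [ 0.544  -0.0754  0.055 ]
red s 18 [230.3 215.4] [ 0.5293 -0.1406  0.055 ]
button s 27 [210.6 239.9] [ 0.5685 -0.2153  0.039 ]
button t 30 [338.7 210.2] [ 0.5671 -0.216   0.039 ]
orange s 168 [274.3 191.5] [ 0.5208 -0.0025  0.072 ]
orange t 120 [264.5 231. ] [0.4989 0.0042 0.072 ]
blue s 62 [136.1 229.3] [ 0.4937 -0.3791  0.1   ] [222 131] [236 141]
blue t 23 [400.8 236.1] [ 0.4819 -0.3803  0.1   ] [234 397] [238 404]
((0.48383140563964844, -0.3794651925563812), (0.06018047034740448, 0.06347479671239853), 87.93196868896484)
pos [0.1457 0.6071 0.2304] shift/4cm [-13.964 -22.074   1.049] turn/90 [-8.000e-04  1.600e-03  1.662e+00] F [ 0.69 -0.1  -0.15] gap 1.002 gf 0.0 t 0.1
t: 0.6
tcp_pos: [0.1458, 0.6073, 0.2307]
tool_rot: [0.432, 0.902, -0.001, 0.0]
force: [0.2, 0.3, 0.0]
finger_gap: 0.501
gripper_force: 0.0
t: 1.1
tcp_pos: [0.1458, 0.6073, 0.2307]
tool_rot: [0.698, 0.716, -0.001, 0.0]
force: [-0.3, -0.9, -0.8]
finger_gap: 0.499
gripper_force: 0.0
t: 1.6
tcp_pos: [0.1458, 0.6073, 0.2307]
tool_rot: [0.89, 0.455, -0.0, 0.0]
force: [0.2, -0.6, -0.0]
finger_gap: 0.505
gripper_force: 0.0
t: 2.1
tcp_pos: [0.1458, 0.6073, 0.2307]
tool_rot: [0.989, 0.146, -0.0, 0.001]
force: [0.2, -0.2, 0.2]
finger_gap: 0.502
gripper_force: 0.0
```

```bash
python3 -m crank '0.29 1 0 0 0 0; 0.29 1 0 0 0 0; 0.29 1 0 0 0 0; 0.29 1 0 0 0 0; 0.29 1 0 0 0 0' >/dev/null
python3 -m crank '0.29 1 0 0 0 0; 0.29 1 0 0 0 0; 0.29 1 0 0 0 0; 0.29 1 0 0 0 0; 0.29 1 0 0 0 0' >/dev/null
python3 -m crank '0.29 1 0 0 0 0; 0.29 1 0 0 0 0; 0.29 1 0 0 0 0; -0.22 1 0 0 0 0; -0.22 1 0 0 0 0'
python3 -m crank '-0.22 1 0 0 0 0; -0.22 1 0 0 0 0; -0.22 1 0 0 0 0; -0.22 1 0 0 0 0; -0.22 1 0 0 0 0' >/dev/null
python3 -m crank '-0.22 1 0 0 0 0; -0.22 1 0 0 0 0; -0.22 1 0 0 0 0; -0.22 0.9 0 0 0 0; 0 0 0 0 0 0'
python3 - <<'E'
from h import *
delta([.483,-.381,.071],(-.291,.957))
E
```

```text
t: 3.6
tcp_pos: [0.45, 0.0717, 0.231]
tool_rot: [0.989, 0.149, -0.0, -0.0]
force: [0.9, -0.1, 0.3]
finger_gap: 0.501
gripper_force: 0.0
t: 4.6
tcp_pos: [0.4791, -0.2956, 0.2311]
tool_rot: [0.989, 0.146, 0.001, 0.002]
force: [-0.2, 0.4, 0.2]
finger_gap: 0.498
gripper_force: 0.0
pos [ 0.4791 -0.2956  0.2311] shift/4cm [-0.529  2.057  4.009] turn/90 [ 0.0024 -0.0005 -0.0009] F [-0.25  0.43  0.24] gap 0.498 gf 0.0 t 4.6
```

```bash
python3 -m crank '-0.26 0.8 0 0 0 0; -0.26 0.8 0 0 0 0; 0 0.45 0 0 0 0; 0 0 0.5 0 0 0; 0 0 0.5 0 0 0'
python3 - <<'E'
from h import *
delta([.483,-.381,.071],(-.291,.957))
s=snapshot("scene");a=s["image"][150:270,80:240];cv2.imwrite("pics/near.png",cv2.resize(a,None,fx=4.5,fy=4.5,interpolation=cv2.INTER_CUBIC)[...,::-1])
E
```

```text
t: 5.1
tcp_pos: [0.4829, -0.3749, 0.1909]
tool_rot: [0.989, 0.148, 0.0, 0.0]
force: [-0.5, 0.7, -1.1]
finger_gap: 0.499
gripper_force: 0.0
pos [ 0.4829 -0.3749  0.1909] shift/4cm [-0.043  0.145  2.998] turn/90 [ 0.0003 -0.0003  0.0015] F [-0.49  0.73 -1.11] gap 0.499 gf 0.0 t 5.1
```

View pics/near.png

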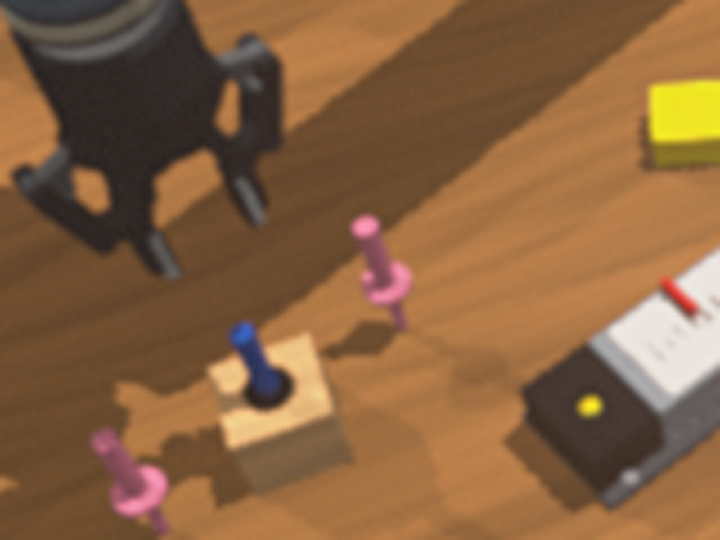

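The fingers straddle the stylus line at crop (220,250), above the stylus at (250,350). The path is clear of the pink decoys, so I'm descending and gripping.

```bash
python3 -m crank '-0.04 0.14 0.6 0 0 0; 0 0 0.6 0 0 0; 0 0 0.6 0 0 0; 0 0 0.6 0 0 0; 0 0 0 0 0 0'
python3 -m crank '0 0 0.3 0 0 0; 0 0 0.25 0 0 0; 0 0 0 0 0 0; 0 0 0 0 0 0; 0 0 0 0 0 0'
python3 -m crank '0 0 0 0 0 0; 0 0 0 0 0 0; 0 0 0 0 0 0; 0 0 0 0 0 0; 0 0 0 0 0 0' -1 60
python3 - <<'E'
from h import *
delta([.483,-.381,.071],(-.291,.957))
E
```

```text
t: 5.65
tcp_pos: [0.481, -0.3777, 0.0923]
tool_rot: [0.989, 0.149, -0.002, -0.004]
force: [-0.5, 1.2, 0.1]
finger_gap: 0.502
gripper_force: 0.0
t: 6.15
tcp_pos: [0.4832, -0.3809, 0.074]
tool_rot: [0.989, 0.149, 0.0, 0.001]
force: [-0.6, 0.4, 0.1]
finger_gap: 0.498
gripper_force: 0.0
t: 6.65
tcp_pos: [0.4831, -0.3808, 0.0738]
tool_rot: [0.989, 0.149, 0.0, 0.0]
force: [-0.3, -0.4, 2.7]
finger_gap: 0.146
gripper_force: 58.4
pos [ 0.4831 -0.3808  0.0738] shift/4cm [-0.003  0.004  0.07 ] turn/90 [ 0.0005 -0.0002  0.002 ] F [-0.34 -0.37  2.73] gap 0.146 gf 58.351208567619324 t 6.65
```

```bash
python3 -m crank '0 0 -0.4 0 0 0; 0 0 -0.5 0 0 0; 0 0 -0.5 0 0 0; 0 0 -0.5 0 0 0; 0 0 0 0 0 0'
python3 - <<'E'
from h import *
delta([.568,-.2155,.13],(-.291,.957))
s=snapshot("scene");a=s["image"][150:270,80:240];cv2.imwrite("pics/held.png",cv2.resize(a,None,fx=4.5,fy=4.5,interpolation=cv2.INTER_CUBIC)[...,::-1])
E
```

```text
t: 7.15
tcp_pos: [0.4842, -0.3819, 0.1518]
tool_rot: [0.989, 0.149, 0.002, 0.002]
force: [1.4, 0.7, 0.5]
finger_gap: 0.146
gripper_force: 58.4
pos [ 0.4842 -0.3819  0.1518] shift/4cm [ 3.225 -3.363  0.535] turn/90 [ 0.0033 -0.0015  0.002 ] F [1.39 0.7  0.49] gap 0.146 gf 58.38406026363373 t 7.15
```

View pics/held.png

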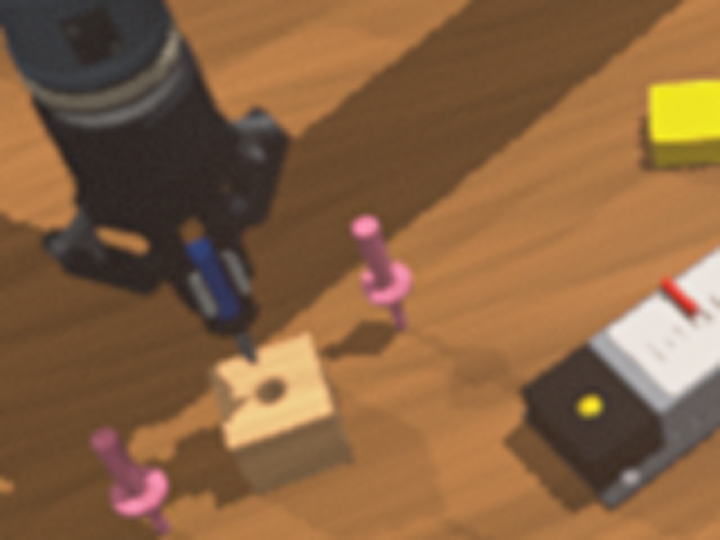

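The stylus hangs straight in the fingers, with its tip at crop (252,358). The empty hole is visible at crop (270,390). Moving over the button.

```bash
python3 -m crank '0.6 -0.6 0 0 0 0; 0.65 -0.7 0 0 0 0; 0.65 -0.7 0 0 0 0; 0.65 -0.7 0 0 0 0; 0.6 -0.6 0 0 0 0'
python3 -m crank '0.08 -0.06 0.2 0 0 0; 0 0 0.3 0 0 0; 0 0 0 0 0 0; 0 0 0 0 0 0; 0 0 0 0 0 0'
python3 - <<'E'
from h import *
delta([.568,-.2155,.13],(-.291,.957))
s=snapshot("scene");t=snapshot("top")
print("hole",ray(s,140,236.7,.055),"tip then",ray(s,136,229.6,.088))
np.savez("s1.npz",**s)
for f,q in(("s",s),("t",t)):
  for n,lo,hi,z in(("button",(22,120,100),(35,255,255),.039),("red",(0,150,90),(4,255,255),.055),("green",(40,90,50),(85,255,255),.055)):
    for a,c,m in blobs(q,lo,hi,4):
        p=ray(q,*c,z)
        if np.hypot(*(p[:2]-[.54,-.12]))<.15: print(n,f,a,c.round(1),p.round(4))
a=s["image"][160:280,160:320];cv2.imwrite("pics/overb.png",cv2.resize(a,None,fx=4.5,fy=4.5,interpolation=cv2.INTER_CUBIC)[...,::-1])
E
```

```text
t: 7.7
tcp_pos: [0.5639, -0.215, 0.1474]
tool_rot: [0.989, 0.149, -0.001, -0.001]
force: [0.1, -0.7, 0.3]
finger_gap: 0.146
gripper_force: 58.4
t: 8.2
tcp_pos: [0.5664, -0.2154, 0.1291]
tool_rot: [0.989, 0.148, -0.0, 0.0]
force: [-0.8, 0.6, -0.7]
finger_gap: 0.146
gripper_force: 58.4
pos [ 0.5664 -0.2154  0.1291] shift/4cm [ 0.037  0.013 -0.023] turn/90 [-0.      0.0001  0.0007] F [-0.78  0.65 -0.72] gap 0.146 gf 58.44585835933685 t 8.2
hole [ 0.486325   -0.37946477  0.055     ] tip then [ 0.48529721 -0.38047413  0.088     ]
button s 27 [210.6 239.9] [ 0.5685 -0.2153  0.039 ]
red s 17 [230.3 215.5] [ 0.5296 -0.1407  0.055 ]
green s 23 [255.1 211.7] [ 0.5483 -0.0749  0.055 ]
```

View pics/overb.png

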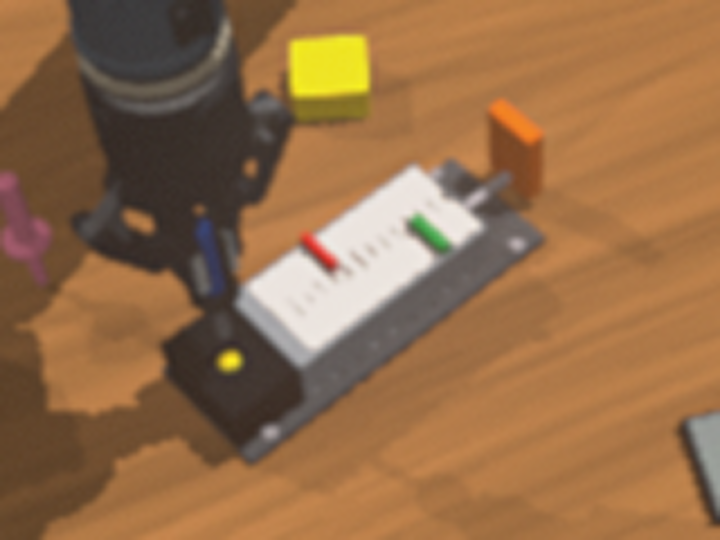

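The button is at crop (230,360), with the tip right above it. Descending.

```bash
python3 -m crank '0.035 0.03 0.2 0 0 0; 0 0 0.2 0 0 0; 0 0 0.2 0 0 0; 0 0 0 0 0 0; 0 0 0 0 0 0'
python3 -m crank '0 0 0.03 0 0 0; 0 0 0.03 0 0 0; 0 0 0.03 0 0 0; 0 0 0 0 0 0; 0 0 0 0 0 0'
python3 -m crank '0 0 0.025 0 0 0; 0 0 0.025 0 0 0; 0 0 0.025 0 0 0; 0 0 0 0 0 0; 0 0 0 0 0 0'
python3 -c "
from h import *
delta([.568,-.2162,.0988],(-.291,.957));print(telemetry.sense()['ft_torque'])"
```

```text
t: 8.8
tcp_pos: [0.5683, -0.2146, 0.1047]
tool_rot: [0.989, 0.149, -0.0, -0.0]
force: [0.3, -0.3, -0.3]
finger_gap: 0.15
gripper_force: 58.4
t: 9.3
tcp_pos: [0.5688, -0.2149, 0.102]
tool_rot: [0.989, 0.149, 0.0, 0.0]
force: [0.4, 0.0, 1.2]
finger_gap: 0.146
gripper_force: 58.5
t: 9.8
tcp_pos: [0.5688, -0.2149, 0.0989]
tool_rot: [0.989, 0.149, 0.0, 0.0]
force: [-0.0, 0.6, 3.1]
finger_gap: 0.149
gripper_force: 58.5
pos [ 0.5688 -0.2149  0.0989] shift/4cm [-0.027  0.025  0.002] turn/90 [ 0.0002 -0.0002  0.0019] F [-0.03  0.62  3.06] gap 0.149 gf 58.478182554244995 t 9.8
[ 0.08916314 -0.05088086 -0.05091346]
```

```bash
python3 -m crank '0 0 0.02 0 0 0; 0 0 0.02 0 0 0; 0 0 0 0 0 0; 0 0 0 0 0 0; 0 0 0 0 0 0'
python3 -m crank '0 0 0 0 0 0; 0 0 0 0 0 0; 0 0 0 0 0 0; 0 0 0 0 0 0; 0 0 0 0 0 0'
```

```text
t: 10.3
tcp_pos: [0.5689, -0.215, 0.0985]
tool_rot: [0.989, 0.149, 0.001, 0.0]
force: [-0.4, 0.7, 9.3]
finger_gap: 0.149
gripper_force: 59.2
t: 10.8
tcp_pos: [0.5689, -0.215, 0.0984]
tool_rot: [0.989, 0.149, 0.0, 0.0]
force: [-1.3, 1.4, 10.1]
finger_gap: 0.146
gripper_force: 59.2
```

The button is bottomed at 10 N. Returning the stylus.

```bash
python3 -m crank '0 0 -0.2 0 0 0; 0 0 -0.3 0 0 0; 0 0 -0.4 0 0 0; 0 0 -0.4 0 0 0; 0 0 -0.1 0 0 0'
python3 -m crank '-0.6 0.6 0 0 0 0; -0.65 0.7 0 0 0 0; -0.65 0.7 0 0 0 0; -0.65 0.7 0 0 0 0; -0.6 0.6 0 0 0 0'
python3 -m crank '0 0 0 0 0 0; 0 0 0 0 0 0; 0 0 0 0 0 0; 0 0 0 0 0 0; 0 0 0 0 0 0'
python3 -c "
from h import *
delta([.4835,-.3808,.0738],(-.291,.957))"
```

```text
t: 11.3
tcp_pos: [0.5694, -0.2154, 0.1551]
tool_rot: [0.989, 0.149, 0.001, 0.001]
force: [0.3, -0.2, -0.7]
finger_gap: 0.148
gripper_force: 58.4
t: 11.8
tcp_pos: [0.4858, -0.3794, 0.1527]
tool_rot: [0.989, 0.148, -0.0, -0.0]
force: [1.0, -0.5, 0.2]
finger_gap: 0.149
gripper_force: 58.5
t: 12.3
tcp_pos: [0.4874, -0.3768, 0.1531]
tool_rot: [0.989, 0.149, -0.0, -0.0]
force: [-0.1, 0.1, 0.4]
finger_gap: 0.15
gripper_force: 58.5
pos [ 0.4874 -0.3768  0.1531] shift/4cm [-0.123  0.067  1.982] turn/90 [-0.0003  0.0001  0.0031] F [-0.15  0.05  0.41] gap 0.15 gf 58.48558008670807 t 12.3
```

```bash
python3 -m crank '-0.12 0.07 0 0 0 0; 0 0 0.2 0 0 0; 0 0 0.4 0 0 0; 0 0 0.2 0 0 0; 0 0 0 0 0 0'
python3 -m crank '0 0 0.2 0 0 0; 0 0 0.3 0 0 0; 0 0 0.3 0 0 0; 0 0 0.2 0 0 0; 0 0 0 0 0 0'
python3 -m crank '0 0 0.05 0 0 0; 0 0 0.05 0 0 0; 0 0 0.03 0 0 0; 0 0 0 0 0 0; 0 0 0 0 0 0'
python3 -c "
from h import *
delta([.4835,-.3808,.0738],(-.291,.957))"
```

```text
t: 12.8
tcp_pos: [0.4822, -0.3812, 0.1193]
tool_rot: [0.989, 0.149, -0.001, -0.002]
force: [0.5, -0.1, -0.9]
finger_gap: 0.145
gripper_force: 58.5
t: 13.3
tcp_pos: [0.4823, -0.3812, 0.0793]
tool_rot: [0.989, 0.149, -0.001, -0.001]
force: [-0.4, 0.0, 0.3]
finger_gap: 0.148
gripper_force: 58.5
t: 13.8
tcp_pos: [0.4832, -0.3822, 0.0761]
tool_rot: [0.989, 0.149, 0.0, 0.0]
force: [-0.8, 0.2, -0.4]
finger_gap: 0.148
gripper_force: 58.5
pos [ 0.4832 -0.3822  0.0761] shift/4cm [ 0.016 -0.032  0.059] turn/90 [ 0.0002 -0.0001  0.002 ] F [-0.81  0.2  -0.43] gap 0.148 gf 58.4853994846344 t 13.8
```

Lowering the last 2.5 mm until contact, then opening partway and rising.

```bash
python3 -m crank '0.015 -0.03 0.03 0 0 0; 0 0 0.03 0 0 0; 0 0 0 0 0 0; 0 0 0 0 0 0; 0 0 0 0 0 0'
python3 -m crank '0 0 0 0 0 0; 0 0 0 0 0 0; 0 0 0 0 0 0; 0 0 0 0 0 0; 0 0 0 0 0 0' 0.0
python3 -m crank '0 0 -0.3 0 0 0; 0 0 -0.5 0 0 0; 0 0 -0.7 0 0 0; 0 0 -0.8 0 0 0; 0 0 -0.7 0 0 0'
python3 - <<'E'
from h import *
s=snapshot("scene");np.savez("s2.npz",**s)
delta([.5015,.0047,.10],(-.291,.957))
for a,c,m in blobs(s,(100,80,40),(130,255,255),4):
    p=ray(s,*c,.1)
    if np.hypot(*(p[:2]-[.48,-.38]))<.06: print("blue",a,c.round(1),p.round(4),np.argwhere(m).min(0),np.argwhere(m).max(0))
# scale frame coords of marks
d=np.array([-.291,.957]);x=np.array([.957,.291])
B=ray(s,210.6,239.9,.039)[:2]
for n,uv in(("red",(230.3,215.4)),("green",(255.1,211.7))):
    r=ray(s,*uv,.055)[:2]-B; print(n,"x",r@x,"travel",r@d-.095+.045)
E
```

```text
t: 14.3
tcp_pos: [0.4834, -0.3807, 0.0738]
tool_rot: [0.989, 0.149, 0.0, -0.0]
force: [-0.6, 1.4, 3.1]
finger_gap: 0.145
gripper_force: 58.8
t: 14.8
tcp_pos: [0.4833, -0.3808, 0.0734]
tool_rot: [0.989, 0.149, -0.0, -0.0]
force: [0.1, -0.2, 0.6]
finger_gap: 0.501
gripper_force: 0.0
t: 15.3
tcp_pos: [0.4836, -0.381, 0.1959]
tool_rot: [0.989, 0.149, 0.0, 0.001]
force: [0.7, -0.3, -0.5]
finger_gap: 0.501
gripper_force: 0.0
pos [ 0.4856 -0.3831  0.201 ] shift/4cm [ 3.22  -9.175  2.448] turn/90 [ 0.0063 -0.0029  0.0021] F [ 1.26 -1.08  2.99] gap 0.501 gf 0.0 t 15.35
blue 71 [136.3 228.9] [ 0.4928 -0.3784  0.1   ] [222 131] [236 141]
red x -0.01567434548229219 travel 0.03281983618663993
green x 0.02157770259099177 travel 0.09001713647890065
```

```bash
python3 -m crank '0.32 -0.9 0 0 0 0; 0.32 -0.9 0 0 0 0; 0.32 -0.9 0 0 0 0; 0.32 -0.9 0 0 0 0; 0.32 -0.9 0 0 0 0'
python3 -m crank '0.32 -0.9 0 0 0 0; 0.32 -0.9 0 0 0 0; 0.32 -0.9 0 0 0 0; 0.32 -0.9 0 0 0 0; 0.32 -0.9 0 0 0 0'
python3 -m crank '0 0 0 0 0 0; 0 0 0.5 0 0 0; 0 0 0.7 0 0 0; 0 0 0.5 0 0 0; 0 0 0 0 0 0'
python3 - <<'E'
from h import *
delta([.5012,.0043,.036],(-.291,.957))
s=snapshot("scene");a=s["image"][120:240,200:360];cv2.imwrite("pics/grip.png",cv2.resize(a,None,fx=4.5,fy=4.5,interpolation=cv2.INTER_CUBIC)[...,::-1])
E
```

```text
t: 15.85
tcp_pos: [0.4916, -0.1886, 0.1943]
tool_rot: [0.989, 0.148, 0.0, 0.0]
force: [0.1, 0.3, -0.6]
finger_gap: 0.504
gripper_force: 0.0
t: 16.35
tcp_pos: [0.5, 0.0024, 0.1944]
tool_rot: [0.989, 0.149, 0.001, 0.0]
force: [0.5, -0.2, -0.8]
finger_gap: 0.501
gripper_force: 0.0
t: 16.85
tcp_pos: [0.4983, 0.0006, 0.1239]
tool_rot: [0.989, 0.148, -0.002, -0.001]
force: [-0.6, -0.1, 0.1]
finger_gap: 0.499
gripper_force: 0.0
pos [0.4983 0.0006 0.1239] shift/4cm [ 0.105 -0.063  2.197] turn/90 [-0.0014  0.0027  0.0017] F [-0.58 -0.1   0.1 ] gap 0.499 gf 0.0 t 16.85
```

View pics/grip.png

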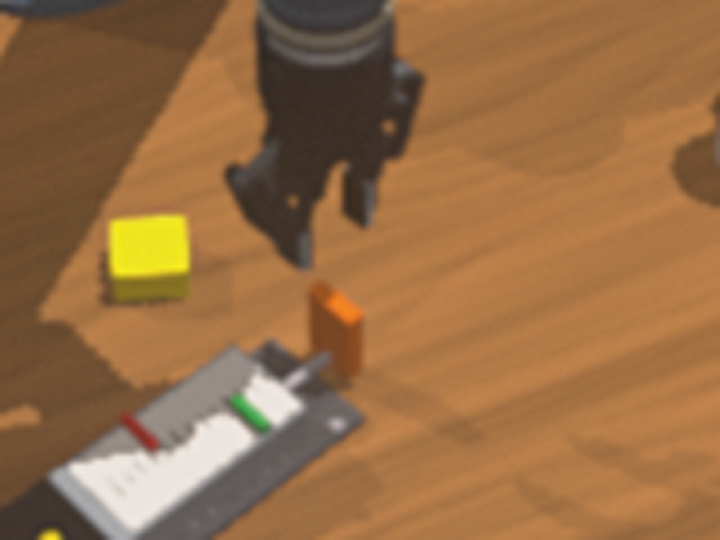

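The fingers straddle the paddle at crop (337,302). Descending, then closing.

```bash
python3 -m crank '0.1 -0.06 0 0 0 0; 0 0 0.3 0 0 0; 0 0 0.4 0 0 0; 0 0 0.3 0 0 0; 0 0 0.1 0 0 0'
python3 -m crank '0 0 0.2 0 0 0; 0 0 0.4 0 0 0; 0 0 0.3 0 0 0; 0 0 0.1 0 0 0; 0 0 0 0 0 0'
python3 -m crank '0 0 0 0 0 0; 0 0 0 0 0 0; 0 0 0 0 0 0; 0 0 0 0 0 0; 0 0 0 0 0 0' -1 60
python3 -c "
from h import *
delta([.5012,.0043,.036],(-.291,.957))"
```

```text
t: 17.4
tcp_pos: [0.5025, 0.0045, 0.0805]
tool_rot: [0.989, 0.149, -0.001, -0.0]
force: [-0.5, 0.7, -0.7]
finger_gap: 0.5
gripper_force: 0.0
t: 17.9
tcp_pos: [0.5027, 0.0044, 0.0409]
tool_rot: [0.989, 0.149, -0.001, -0.0]
force: [-0.3, -0.4, -0.2]
finger_gap: 0.497
gripper_force: 0.0
t: 18.4
tcp_pos: [0.5034, 0.0045, 0.0421]
tool_rot: [0.989, 0.148, 0.001, 0.0]
force: [-0.3, 1.5, 5.8]
finger_gap: 0.157
gripper_force: 59.8
pos [0.5034 0.0045 0.0421] shift/4cm [-0.054 -0.012  0.153] turn/90 [ 0.0001 -0.0007  0.0014] F [-0.26  1.53  5.8 ] gap 0.157 gf 59.79726433753967 t 18.4
```

```bash
python3 -m crank '0 -0.1 0 0 0 0; 0 -0.2 0 0 0 0; 0 -0.2 0 0 0 0; 0 -0.2 0 0 0 0; 0 -0.2 0 0 0 0'
python3 -m crank '0 -0.2 0 0 0 0; 0 -0.2 0 0 0 0; 0 -0.2 0 0 0 0; 0 -0.2 0 0 0 0; 0 -0.2 0 0 0 0'
python3 -m crank '0 -0.1 0 0 0 0; 0 0 0 0 0 0; 0 0 0 0 0 0; 0 0 0 0 0 0; 0 0 0 0 0 0'
cat > look.py <<'E'
from h import *
d=np.array([-.291,.957]);x=np.array([.957,.291])
for n in("scene","top"):
    s=snapshot(n);r={}
    for c,lo,hi in(("red",(0,150,60),(5,255,255)),("green",(40,90,30),(85,255,255))):
        for a,uv,m in blobs(s,lo,hi,4):
            p=ray(s,*uv,.055)[:2]-[.568,-.2158]
            if abs(p@x)<.05 and -.02<p@d<.2: print(n,c,a,uv.round(1),"x",(p@x).round(4),"travel",(p@d-.05).round(4)); r[c]=p@d
    if n=="scene":a=s["image"][150:250,180:320]; cv2.imwrite("pics/pull.png",cv2.resize(a,None,fx=5,fy=5,interpolation=cv2.INTER_CUBIC)[...,::-1])
t=telemetry.sense();print("grip travel",(t["tcp_pos"][:2]-[.5034,.0045])@d,t["force"],t["tcp_pos"],t["t"])
E
python3 look.py
```

```text
t: 18.9
tcp_pos: [0.4934, 0.0381, 0.0421]
tool_rot: [0.989, 0.148, 0.001, 0.001]
force: [-0.5, -4.0, 5.2]
finger_gap: 0.151
gripper_force: 59.9
t: 19.4
tcp_pos: [0.4821, 0.076, 0.0421]
tool_rot: [0.989, 0.149, 0.001, 0.001]
force: [1.2, -8.3, 5.6]
finger_gap: 0.151
gripper_force: 59.9
t: 19.9
tcp_pos: [0.4811, 0.0796, 0.0421]
tool_rot: [0.989, 0.149, 0.001, 0.001]
force: [0.9, -6.8, 4.8]
finger_gap: 0.155
gripper_force: 59.9
scene red 13 [242.8 206.2] x -0.0153 travel 0.0782
scene green 23 [255.1 211.7] x 0.0221 travel 0.0906
top green 14 [291.9 216.7] x 0.0179 travel 0.0913
grip travel 0.0782928096554633 [-0.01940117 -6.53633109  5.23632545] [0.48112446 0.07953723 0.04214072] 20.0
```

View pics/pull.png

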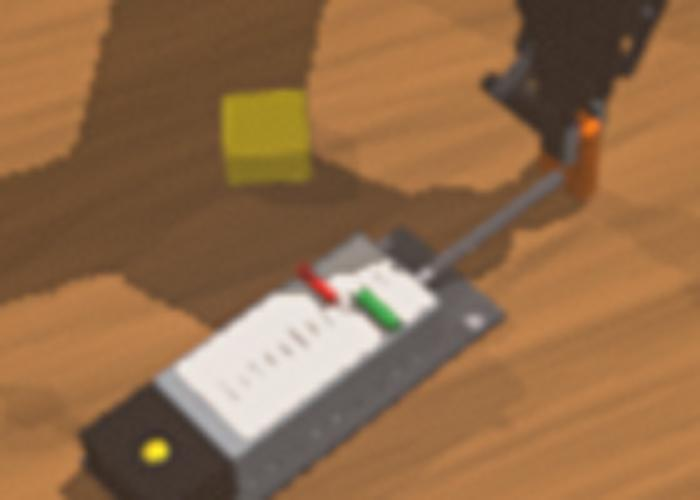

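Red is at crop (318,285), just short of green at (377,309), about 12.4 mm to go.

```bash
python3 -m crank '0 -0.11 0 0 0 0; 0 -0.1 0 0 0 0; 0 -0.1 0 0 0 0; 0 0 0 0 0 0; 0 0 0 0 0 0'
python3 look.py
```

```text
t: 20.5
tcp_pos: [0.4776, 0.0914, 0.0421]
tool_rot: [0.989, 0.149, 0.002, 0.001]
force: [0.8, -6.8, 4.7]
finger_gap: 0.151
gripper_force: 59.9
scene red 20 [246.1 204. ] x -0.0148 travel 0.0899
scene green 24 [255.  211.5] x 0.0215 travel 0.0907
top green 14 [291.9 216.7] x 0.0179 travel 0.0913
grip travel 0.09063355690796683 [ 0.59475964 -7.33222238  5.01353311] [0.47756334 0.09134962 0.0421303 ] 20.6
```

View pics/pull.png

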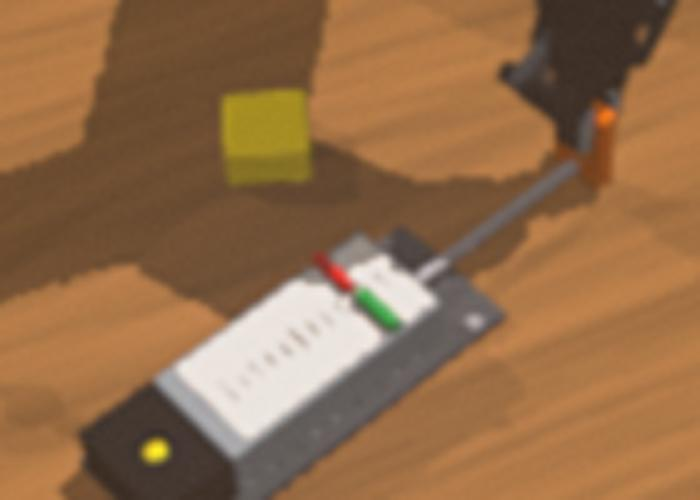

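Red and green are collinear at crop (335,272)–(377,309). Holding, then easing home.

```bash
for i in 1 2 3 4 5; do python3 -m crank '0 0 0 0 0 0; 0 0 0 0 0 0; 0 0 0 0 0 0; 0 0 0 0 0 0; 0 0 0 0 0 0' >/dev/null; done
python3 -m crank '0 0.05 0 0 0 0; 0 0.1 0 0 0 0; 0 0.1 0 0 0 0; 0 0.1 0 0 0 0; 0 0.1 0 0 0 0'
python3 -m crank '0 0.1 0 0 0 0; 0 0.1 0 0 0 0; 0 0.1 0 0 0 0; 0 0.1 0 0 0 0; 0 0.1 0 0 0 0'
python3 -m crank '0 0.1 0 0 0 0; 0 0.1 0 0 0 0; 0 0.1 0 0 0 0; 0 0.1 0 0 0 0; 0 0.1 0 0 0 0'
python3 -m crank '0 0.1 0 0 0 0; 0 0.1 0 0 0 0; 0 0.1 0 0 0 0; 0 0.1 0 0 0 0; 0 0.1 0 0 0 0'
python3 look.py
```

```text
t: 23.6
tcp_pos: [0.4827, 0.0741, 0.0421]
tool_rot: [0.989, 0.149, 0.001, 0.001]
force: [0.5, -6.9, 4.8]
finger_gap: 0.156
gripper_force: 59.9
t: 24.1
tcp_pos: [0.4884, 0.0551, 0.0421]
tool_rot: [0.989, 0.149, 0.001, 0.001]
force: [0.3, -4.4, 4.6]
finger_gap: 0.156
gripper_force: 60.0
t: 24.6
tcp_pos: [0.494, 0.0362, 0.0421]
tool_rot: [0.989, 0.149, 0.001, 0.001]
force: [-0.7, -4.3, 6.3]
finger_gap: 0.157
gripper_force: 60.0
t: 25.1
tcp_pos: [0.4996, 0.0173, 0.0421]
tool_rot: [0.989, 0.148, 0.001, 0.001]
force: [-0.1, -2.1, 5.9]
finger_gap: 0.155
gripper_force: 60.1
scene red 16 [245.8 203.6] x -0.0163 travel 0.0902
scene green 24 [255.2 211.8] x 0.0226 travel 0.0904
top green 12 [291.5 216.1] x 0.02 travel 0.0918
grip travel 0.013058985319014324 [-0.2709991  -3.45015481  6.53152982] [0.49968498 0.01701611 0.04214208] 25.2
```

```bash
python3 -m crank '0 0.1 0 0 0 0; 0 0.1 0 0 0 0; 0 0.05 0 0 0 0; 0 0.05 0 0 0 0; 0 0 0 0 0 0'
python3 -m crank '0 0.02 0 0 0 0; 0 0.02 0 0 0 0; 0 0 0 0 0 0; 0 0 0 0 0 0; 0 0 0 0 0 0'
python3 -c "
from h import *
delta([.5034,.0045,.036],(-.291,.957))"
```

```text
t: 25.7
tcp_pos: [0.503, 0.0059, 0.0421]
tool_rot: [0.989, 0.148, 0.001, 0.001]
force: [-1.0, -1.8, 6.1]
finger_gap: 0.149
gripper_force: 60.0
t: 26.2
tcp_pos: [0.5034, 0.0046, 0.0421]
tool_rot: [0.989, 0.148, 0.001, 0.0]
force: [-0.6, -2.5, 5.6]
finger_gap: 0.153
gripper_force: 60.1
pos [0.5034 0.0046 0.0421] shift/4cm [-0.001  0.003  0.153] turn/90 [ 0.0008 -0.0008  0.0018] F [-0.6  -2.45  5.58] gap 0.153 gf 60.111411809921265 t 26.2
```

```bash
python3 -m crank '0 0.02 0 0 0 0; 0 0.02 0 0 0 0; 0 0 0 0 0 0; 0 0 0 0 0 0; 0 0 0 0 0 0'
python3 -m crank '0 0.02 0 0 0 0; 0 0.01 0 0 0 0; 0 0 0 0 0 0; 0 0 0 0 0 0; 0 0 0 0 0 0'
```

```text
t: 26.7
tcp_pos: [0.5034, 0.0044, 0.0421]
tool_rot: [0.989, 0.148, 0.0, -0.0]
force: [-0.7, 4.2, 5.9]
finger_gap: 0.153
gripper_force: 60.1
t: 27.2
tcp_pos: [0.5034, 0.0043, 0.0421]
tool_rot: [0.989, 0.148, 0.0, -0.001]
force: [-0.7, 7.4, 7.4]
finger_gap: 0.155
gripper_force: 60.3
```

Against the home stop. Releasing and retreating upward.

```bash
python3 -m crank '0 -0.03 0 0 0 0; 0 0 0 0 0 0; 0 0 0 0 0 0; 0 0 0 0 0 0; 0 0 0 0 0 0' -0.2
python3 -m crank '0 0 0 0 0 0; 0 0 -0.3 0 0 0; 0 0 -0.5 0 0 0; 0 0 -0.8 0 0 0; 0 0 -0.8 0 0 0' 
python3 -m crank '-0.5 0 -0.8 0 0 0; -0.5 -0.5 -0.5 0 0 0; -0.5 -1 0 0 0 0; 0 -1 0 0 0 0; 0 -1 0 0 0 0'
python3 -m crank '0 -0.5 0 0 0 0; 0 0 0 0 0 0; 0 0 0 0 0 0; 0 0 0 0 0 0; 0 0 0 0 0 0'
python3 look.py
python3 - <<'E'
from h import *
s=snapshot("scene");save(s,"fin")
for a,c,m in blobs(s,(100,80,40),(130,255,255),10): print("blue",a,c)
for a,c,m in blobs(s,(5,170,120),(16,255,255),40): print("orange",a,c.round(1))
E
```

```text
t: 27.7
tcp_pos: [0.5032, 0.0034, 0.0414]
tool_rot: [0.989, 0.149, -0.0, 0.0]
force: [0.2, 0.4, 0.5]
finger_gap: 0.397
gripper_force: 0.0
t: 28.2
tcp_pos: [0.5028, 0.0037, 0.1389]
tool_rot: [0.989, 0.149, -0.0, -0.0]
force: [0.8, -0.3, 0.8]
finger_gap: 0.4
gripper_force: 0.0
t: 28.7
tcp_pos: [0.4037, 0.1206, 0.1907]
tool_rot: [0.989, 0.148, 0.001, 0.0]
force: [0.7, 1.1, 0.2]
finger_gap: 0.4
gripper_force: 0.0
t: 29.2
tcp_pos: [0.3995, 0.138, 0.1896]
tool_rot: [0.989, 0.148, 0.0, 0.0]
force: [-0.1, 0.1, 0.7]
finger_gap: 0.402
gripper_force: 0.0
scene red 19 [246. 204.] x -0.015 travel 0.0897
scene green 24 [255.  211.5] x 0.0215 travel 0.0907
top green 14 [291.9 216.7] x 0.0179 travel 0.0913
grip travel 0.15817007745315836 [ 0.45642991  0.0936743  -0.35629719] [0.39930819 0.13812525 0.18948976] 29.3
blue 1534 [402.83833116  14.99087353]
blue 62 [136.5 229. ]
blue 156 [ 34.08333333 263.10897436]
blue 54 [154.22222222 373.35185185]
orange 169 [274.4 191.6]
orange 59 [ 30.7 239.8]
```

View pics/fin.png

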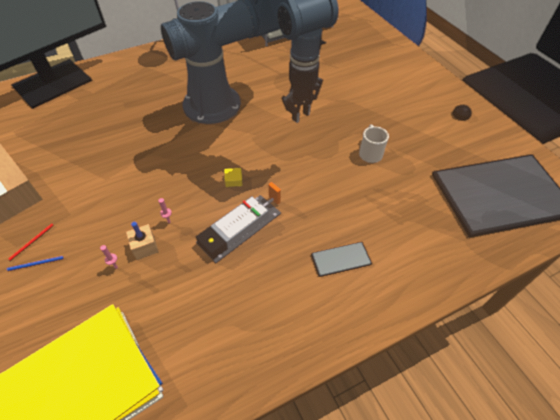

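The grip is home at (274,192), the pointer is in line with the flag at (246,204)/(255,212), the stylus is in its stand at (136,229), and the bystanders are unmoved.

```bash
python3 -c "
from station import manip
print(manip.sign_off())"
```

```text
the job is handed in; nothing more can be done
None
```

The job is handed in (no verdict was returned): I pressed the zero button to its stop with the stylus and put the stylus back in its stand, pulled the pointer to within about 1 mm of the flag and held it over two seconds, then eased the grip home with the pointer left at the flag; the last picture showed the mug, phone and note block unmoved.

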